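# Tip the padlocks out of the tilt-out bin

## Robot

A 6-joint arm with a two-finger parallel gripper is mounted at the origin on a cart in front of the work surface, level with it; the furniture and walls round the work are solid. World frame = base frame: x ahead of the robot, y to its left, z up, the work surface at z = 0. Lengths are in mm, angles in rad, forces in N, time in s.
With the tool pointing down it reaches from about 300 to 825 mm from the base axis. Payload 5.4 kg.
Tool frame: the origin (TCP) lies at the very end of the fingers, on their centre line; the grasp point (between the pads) lies 19 mm behind it (env.grip_point_offset is the distance from the TCP to the grasp point, in mm); z points along the fingers, y is the line along which they close (so a half turn about z gives the same grasp; the last joint's range is limited). The gripper opens to 92 mm and grips with 3 to 60 N. Pads are 20 mm wide; open, the fingers measure 128 mm over their backs; the gripper's body (75 mm by 189 mm) begins 69 mm behind the grasp point.
Start: joints at [-1.365, 0.158, 1.597, -0, 1.386, -0.21], TCP at [232.23, -525.999, 214.601] pointing down, gripper open.
Joint ranges: [-2.91, 2.91], [-0.94, 2.29], [0.18, 2.7], [-1.29, 4.43], [0.17, 2.64], [-3, 3]. Speed limits (rad/s): [2.57, 2.57, 3.14, 3.14, 3.14, 3.14].

## Interface

Orientations are given as a unit quaternion [w, x, y, z].
In Python, from cell import telemetry, optics, env gives the robot as it stands.
- The arm moves only by the tool jog_arm, never from a script. Its argument "series" is a list of rows, each an object of numbers: "jaw": the gripper command: -1 is shut, 1 is fully open, values between are in proportion; "dx", "dy", "dz": the shift along the world's x, y, z in mm; "turn": the turn about the world's z in rad. A call has 1 to 20 rows; each row shifts and turns the commanded pose from where the row before left it; what a row does not reach is not made up. A row lasts 1/8 s, in which the tool goes at most 62.5 mm and 10.7 degrees, less where a joint would pass 70% of its speed; a pose out of reach is approached as far as the arm can. A call is refused whole if a number of a shift passes 62.5 or a number of a turn 0.188, either way. A call with a gripper value outside its range is refused whole. The fingers move at their own pace and stop on an object; the grip force is fixed at half the most. Time passes only in rows, so rows that do not move let the fingers close. It gives the time, the measured TCP pose, the force, the opening and the grip force at its end, in the units of the state.
- telemetry.get_obs(): the state, without advancing time (a new reading comes with each control period).
- optics.grab_frame(name): name is "scene" or "side" or "wrist"; returns (picture, depth): 400x640x3 uint8, blue, green, red; 400x640 float32, mm along the optical axis (not along the pixel's ray), 0 where there is no reading.
- optics.camera_info(name): a dict with "camera_matrix" (3x3 intrinsics, pixels), "dist_coeffs" ([k1, k2, p1, p2, k3] as OpenCV has them; the pictures are not rectified), "extrinsics" (4x4, takes a point from camera to world coordinates). Camera axes: x right, y down, z forward; pixel columns grow to the right and rows downward; lengths in mm; the calibration is good to about 2 mm. A picture is of the moment at which its call begins: read the wrist's pose just before it. camera_info takes no time and is no camera call; for the wrist camera it gives the pose at the moment of the call.
- env.sign_off(): hands the job in; it is judged then, once.
The state is a dict: "time_s": time; "joint_positions": joint angles; "dq": joint speeds; "joint_torque": joint torques, N m; "ee_pos": TCP position; "tcp_rot": TCP orientation; "ft_force": force on the tool from outside, world axes, zero at the start; "wrist_torque": the same for the moment, N m; "width": finger opening in mm; "gripper_force": force on a finger pad.
Only numpy, scipy, OpenCV 4.12 (cv2) and the standard library are available. Lean on these libraries where they do the work, as an engineer would, in place of code of your own. Each camera call takes 0.05 s, during which the arm holds its last target. There are 200 camera calls.

## Task

Put the loose black catch tray on the bench in front of the tilt-out bin, then pull the bin forward by its lever until you feel it firmly on its sprung stop - without squashing the stop's buffer to its end - so that both padlocks slide out into the tray. Tip them out, do not pick them by hand; then lead the bin back home by the lever without letting it slam, and leave the tray with both padlocks standing flat there and the other tools where they are.

Things in the scene. Friction and masses are not known exactly. Their poses are not given: they have to be found in the camera images.
- stand: Fixed grey steel stand of the bin, 115 mm deep, 164 wide; place and yaw vary. Origin on the bench below the pivot axis; x to the back, y left, z up. The axis is parallel to y at z = 0.155. Its cheeks begin at x = -0.023, nothing stands further forward on the bench. A tray set square with its origin at x = -0.10, y = 0 here (back edge 7 mm off the cheeks) catches what slides out.
- bin (a joint): Angle of the steel bin, rad: 0 home (mouth up), grows as it is pulled forward (-x, over the top of the axis). The stop is met at an unknown angle from 1.83 to 2.13, to be felt; the front wall then slopes 45 to 62 degrees down. A spring draws it home from everywhere (about 4 N at the lever, loaded at home or empty near the stop): it slams if let go while tipped.
- bin_handle (a point): Middle of the lever's grip bar, right of the bin: black, round, 14 mm thick, level, along the stand's y, free 27 mm to either side (crank arm at its left end, 22 mm knob at its right). In the stand's frame at bin angle q: x = 0.12*cos(0.785+q), y = -0.14, z = 0.155+0.12*sin(0.785+q). It can be pinched or loosely caged from above all the way and turns between the fingers.
- bin_lip (a point): Middle of the bin's front lip (bin 118 mm wide inside, floor 85 mm deep, front wall 105 mm long leaning 30 degrees forward). At home 53 mm in front of the axis and 91 mm above it; at the stop 49 to 75 mm in front of it and 62 to 81 mm above the bench.
- stop_buffer (a joint): How far the stop's rubber buffer (left side of the stand, hit by a steel finger on the bin's shaft) is pushed in, rad: 0 free, 0.16 its hard end. Spring 12 N m/rad: each 0.01 rad is 1.2 mm of lever travel and 1 N more pull. Firmly on the stop: over 0.04 (4 N more than the return spring alone); over 0.13 (13 N more) is squashed.
- tray: Loose catch tray, black plastic, 0.3 kg, 140 mm (x) by 180 mm (y), 42 mm high with 4 mm walls and floor, a solid lug outside either long end. Origin at the centre of its underside; x along its 140 mm side, z up.
- tray_lug_left (a point): Centre of the grip of the lug on the tray's +y end, an upright block 50 mm (tray x) by 12 mm (tray y), 62 mm high, its middle 20 mm towards tray -x and 95 mm towards +y; this point is 45 mm above the tray's underside. Pinch it across its 12 mm.
- tray_lug_right (a point): The same for the lug on the tray's -y end. With the tray in its place this lug is the clear one; the left one comes near the bench grinder's eye shield.
- padlock_1_mid (a point): Centre (half-way up) of a brass padlock, 68 x 42 x 17 mm, 0.17 kg, lying flat on the bin's floor at the start, on its left half.
- padlock_2_mid (a point): The same for the second padlock, on the right half.
- padlock_1: The padlock itself; origin under its centre.
- padlock_2: The second padlock itself; origin under its centre.
- screwdriver_1: Bystander: larger screwdriver, 180 mm long, 23 mm handle.
- tape_measure: Bystander: tape measure, 34 x 72 mm, 58 mm high.
- screwdriver_3: Bystander: small green-handled screwdriver, 130 mm long.
- oil_bottle: Bystander: small white oil bottle with a red spout, 122 mm high, upright.
- plug_follower_1: Bystander: steel rod, 100 mm long, 12 mm thick.

How it is judged:
By the outcome, as a careful person would: the job done as asked, in the order asked, and still so for the second after the job is handed in, with the robot touching nothing.
It also fails if it takes over 72 s, if anything falls off the work surface, if the arm or the gripper's body presses on something with over 40 N, if the wrist force passes 120 N, or if a joint passes its speed limit or range.

## Working session

There is one attempt and no reset: what is moved stays moved. The work goes in short steps, Python scripts to look and compute and a tool call to move; the robot and the scene stay as the last step left them, time stands still between calls to the robot, and variables do not carry over. Pictures are saved under pics/ and viewed, at most 10 in all, crops included, and the job is handed in when it is done.

Besides the shell and the picture viewer there is one more tool, called after "Call:" by a JSON object that holds its "api" and its "payload", one argument or row to a line. jog_arm: Moves the arm, as the interface text tells. Its arguments: {"type":"object","properties":{"series":{"type":"array"}},"required":["series"]}

```bash
ls; mkdir -p pics
python3 - <<'E'
from cell import telemetry, optics, env
import cv2,numpy as np
o=telemetry.get_obs();print(o['time_s'],o['ee_pos'],o['tcp_rot'],o['width'],env.grip_point_offset)
for n in ['scene','side']:
    p,d=optics.grab_frame(n);cv2.imwrite(f'pics/{n}0.png',p);np.save(f'{n}_d0.npy',d)
    c=optics.camera_info(n);print(n,c['camera_matrix'],c['dist_coeffs'],c['extrinsics'],(d>0).mean())
E
```

```text
pics
0.0 [ 232.0924476  -525.37584668  213.63312752] [-9.45060392e-04  9.78460509e-01  2.06431924e-01 -1.48141739e-05] 92.03869551429119 18.700000000000003
scene [[366.68449295   0.         315.06437674]
 [  0.         366.68449295 196.32875321]
 [  0.           0.           1.        ]] [-0.03527572  0.          0.          0.          0.        ] [[-7.49320981e-01 -4.79406275e-01  4.56823479e-01  4.05507701e+01]
 [-6.62199956e-01  5.45641450e-01 -5.13582152e-01  3.70847741e+02]
 [-3.04731930e-03 -6.87346369e-01 -7.26323401e-01  9.32482332e+02]
 [ 0.00000000e+00  0.00000000e+00  0.00000000e+00  1.00000000e+00]] 0.99598046875
side [[421.23022166   0.         321.94673674]
 [  0.         421.23022166 190.18098806]
 [  0.           0.           1.        ]] [-0.02109624  0.          0.          0.          0.        ] [[ 8.81002476e-01 -3.97963856e-01  2.55850359e-01  1.45665760e+02]
 [-4.73049022e-01 -7.32169195e-01  4.90053969e-01 -8.71307293e+02]
 [-7.69801566e-03 -5.52768523e-01 -8.33299287e-01  1.35992283e+03]
 [ 0.00000000e+00  0.00000000e+00  0.00000000e+00  1.00000000e+00]] 0.9960859375
```

View pics/scene0.png

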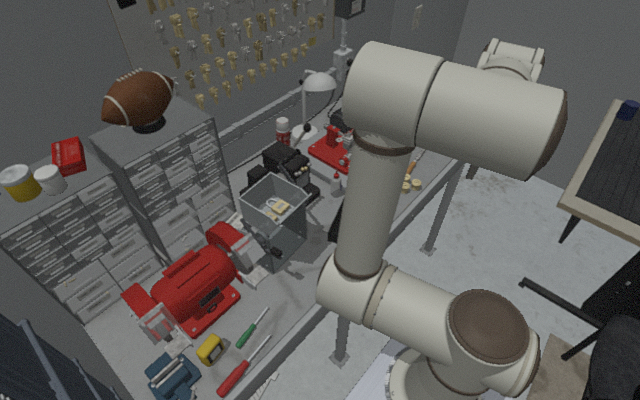

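View pics/side0.png

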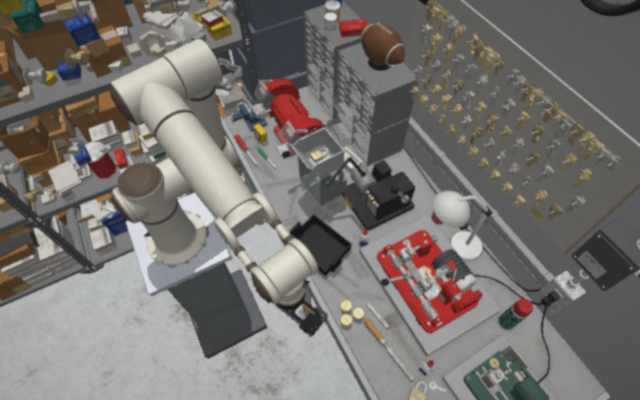

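```bash
cat > h.py <<'E'
from cell import telemetry, optics, env
import cv2,numpy as np
def cloud(n,d,c=None):
    c=c or optics.camera_info(n);K=np.array(c['camera_matrix']);D=np.array(c['dist_coeffs']);E=np.array(c['extrinsics'])
    v,u=np.mgrid[:400,:640]
    r=cv2.undistortPoints(np.stack([u,v],-1).reshape(-1,1,2).astype(float),K,D).reshape(400,640,2)
    P=np.concatenate([r*d[...,None],d[...,None]],-1)
    return P@E[:3,:3].T+E[:3,3]
def ray(n,uv,z,c=None):
    c=c or optics.camera_info(n);K=np.array(c['camera_matrix']);D=np.array(c['dist_coeffs']);E=np.array(c['extrinsics'])
    r=cv2.undistortPoints(np.array(uv,float).reshape(-1,1,2),K,D).reshape(-1,2)
    w=np.c_[r,np.ones(len(r))]@E[:3,:3].T
    return E[:3,3]+w*((z-E[2,3])/w[:,2])[:,None]
E
python3 - <<'E'
from h import *
P=cloud('side',np.load('side_d0.npy'));
im=cv2.imread('pics/side0.png')
cv2.imwrite('pics/crop1.png',cv2.resize(im[115:290,265:425],None,fx=3.4,fy=3.4,interpolation=cv2.INTER_CUBIC))
for n in ['side','scene']:
    P=cloud(n,np.load(n+'_d0.npy'))
    # orthographic top view, 1px=1mm : x 200..800 (up), y -500..500 (left)
    pic=cv2.imread(f'pics/{n}0.png'); top=np.zeros((500,800,3),np.uint8);H=np.full((500,800),-99.)
    m=(P[...,2]>-10)&(P[...,2]<300)
    X=P[m];C=pic[m];o=np.argsort(X[:,2])
    for p,c in zip(X[o],C[o]):
        r=int(800-p[0]);q=int(400-p[1])
        if 0<=r<499 and 0<=q<799: top[r:r+3,q:q+3]=c;H[r:r+3,q:q+3]=p[2]
    cv2.imwrite(f'pics/top_{n}.png',top);np.save(f'H_{n}.npy',H)
E
```

```text
(no output)
```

View pics/crop1.png

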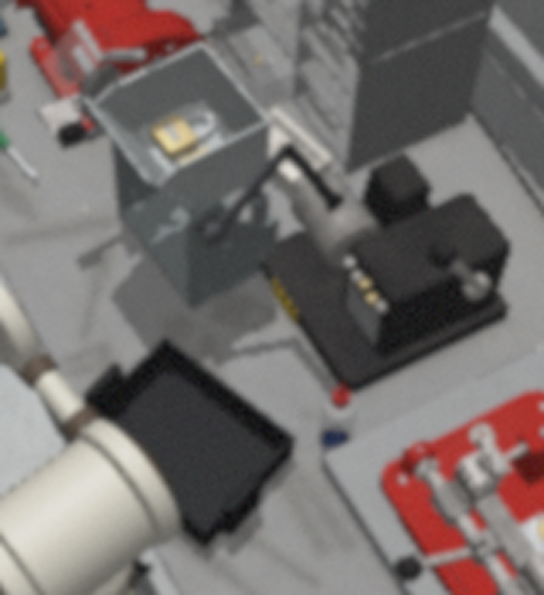

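View pics/top_side.png

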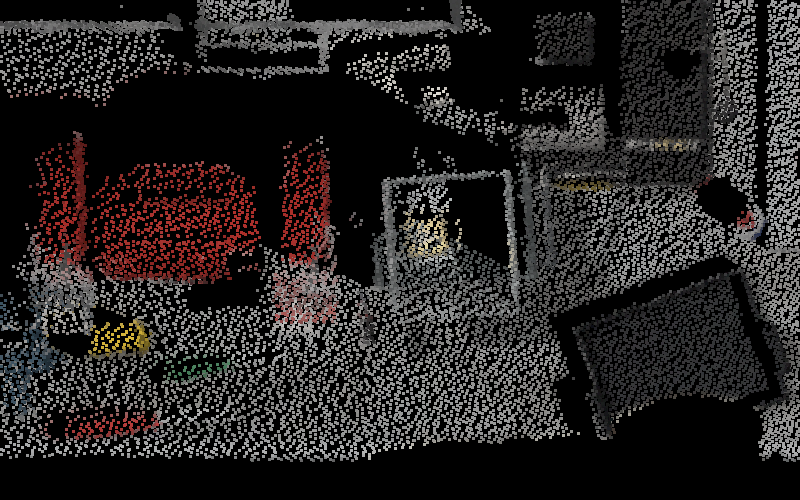

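Call:
{"api": "jog_arm", "payload": {
  "series": [
    {"dz":30,"dy":20},
    {"dz":30,"dy":30},
    {"dx":20,"dy":35,"dz":30},
    {"dx":25,"dy":35,"dz":30},
    {"dx":25,"dy":35,"turn":-0.05},
    {"dx":25,"dy":35,"turn":-0.05},
    {"dx":25,"dy":35},
    {"dx":20,"dy":30},
    {},
    {}
  ]
}}

```text
$.series[0]: bad value
```

Run:
```python
from h import *
o=telemetry.get_obs();print(o['time_s'],o['ee_pos'],o['tcp_rot'])
c=optics.camera_info('wrist');print(c['extrinsics'])
np.set_printoptions(precision=1,suppress=True)
for n in ['wrist','side','scene']:
    p,d=optics.grab_frame(n);cv2.imwrite(f'pics/{n}1.png',p);np.save(f'{n}_d1.npy',d)
np.save('wc1.npy',c)
```

```text
0.1 [ 232.11581317 -525.45497792  213.73209173] [-8.52721482e-04  9.78465420e-01  2.06409047e-01 -2.16359858e-06]
[[ 4.04584783e-01 -8.88996655e-01 -2.14467015e-01  2.92194673e+02]
 [-9.14498654e-01 -3.93771216e-01 -9.29324503e-02 -4.97914786e+02]
 [-1.83429968e-03  2.33728852e-01 -9.72300087e-01  3.83511127e+02]
 [ 0.00000000e+00  0.00000000e+00  0.00000000e+00  1.00000000e+00]]
```

View pics/wrist1.png

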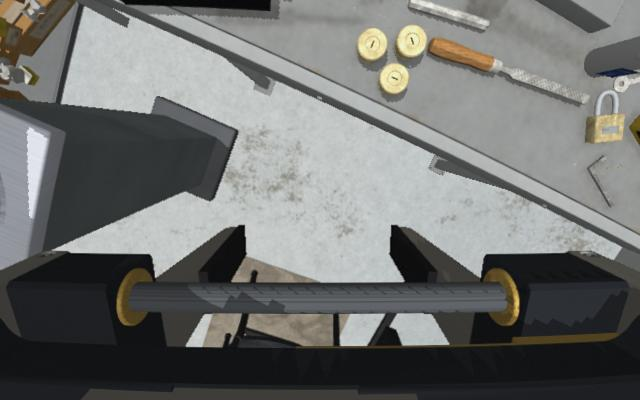

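Call:
{"api": "jog_arm", "payload": {
  "series": [
    {"jaw":1,"dx":0,"dy":20,"dz":30,"turn":0},
    {"jaw":1,"dx":10,"dy":30,"dz":30,"turn":0},
    {"jaw":1,"dx":20,"dy":40,"dz":30,"turn":-0.05},
    {"jaw":1,"dx":20,"dy":40,"dz":30,"turn":-0.05},
    {"jaw":1,"dx":20,"dy":40,"dz":30,"turn":-0.05},
    {"jaw":1,"dx":20,"dy":40,"dz":0,"turn":-0.05},
    {"jaw":1,"dx":20,"dy":40,"dz":0,"turn":-0.05},
    {"jaw":1,"dx":20,"dy":40,"dz":0,"turn":0},
    {"jaw":1,"dx":20,"dy":35,"dz":0,"turn":0},
    {"jaw":1,"dx":0,"dy":0,"dz":0,"turn":0},
    {"jaw":1,"dx":0,"dy":0,"dz":0,"turn":0}
  ]
}}

```text
time_s: 1.62
ee_pos: [382.0, -201.4, 364.5]
tcp_rot: [0.0, 0.997, 0.083, -0.0]
ft_force: [0.5, -0.3, 0.3]
width: 92.2
gripper_force: 0.0
```

Run:
```python
from h import *
o=telemetry.get_obs();print(o['time_s'],o['ee_pos'],o['tcp_rot'])
c=optics.camera_info('wrist');print(c)
np.set_printoptions(precision=1,suppress=True)
for n in ['wrist','side','scene']:
    p,d=optics.grab_frame(n);cv2.imwrite(f'pics/{n}1.png',p);np.save(f'{n}_d1.npy',d)
np.save('wc1.npy',c)
```

```text
1.625 [ 382.01425005 -201.35385031  364.50815275] [ 1.34426531e-04  9.96561047e-01  8.28614525e-02 -2.00618488e-04]
{'camera_matrix': array([[284.50199746,   0.        , 317.50084621],
       [  0.        , 284.50199746, 202.22820854],
       [  0.        ,   0.        ,   1.        ]]), 'dist_coeffs': array([-0.04328745,  0.        ,  0.        ,  0.        ,  0.        ]), 'extrinsics': array([[ 1.65821769e-01, -9.58641805e-01, -2.31320192e-01,
         4.46781494e+02],
       [-9.86155727e-01, -1.61231619e-01, -3.87459326e-02,
        -1.89147299e+02],
       [-1.52658428e-04,  2.34542652e-01, -9.72105818e-01,
         5.34238355e+02],
       [ 0.00000000e+00,  0.00000000e+00,  0.00000000e+00,
         1.00000000e+00]])}
```

View pics/wrist1.png

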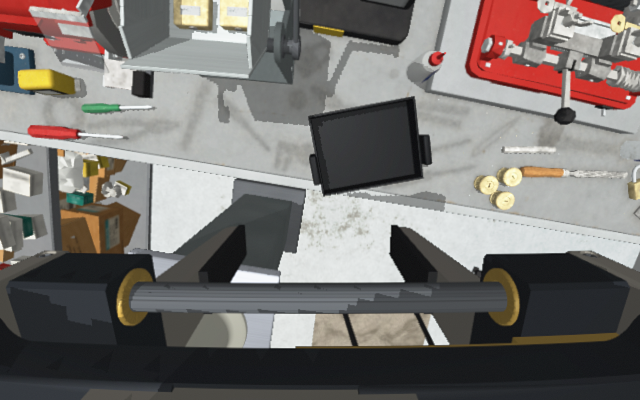

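Run:
```python
from h import *
np.set_printoptions(precision=1,suppress=True)
c=np.load('wc1.npy',allow_pickle=True).item()
p=cv2.imread('pics/wrist1.png');P=cloud('wrist',np.load('wrist_d1.npy'),c)
m=((p.max(2)<62)).astype(np.uint8);m[:85]=0;m[205:]=0;m[:,:290]=0;m[:,445:]=0
m=cv2.morphologyEx(m,cv2.MORPH_CLOSE,np.ones((5,5)));m2=cv2.morphologyEx(m,cv2.MORPH_OPEN,np.ones((31,31)))
cs=max(cv2.findContours(m2,0,1)[0],key=cv2.contourArea)
b=cv2.boxPoints(cv2.minAreaRect(cs));print('rim px',b)
W=ray('wrist',b,42,c);print(W,[np.linalg.norm(W[i]-W[i-1]) for i in range(4)])
# depth-based
Pd=P[85:205,290:445].reshape(-1,3);
l=Pd[(Pd[:,2]>52)&(Pd[:,2]<75)&(Pd[:,0]<520)];print('lug pts',len(l))
for s in (l[l[:,1]>-280],l[l[:,1]<-280]):
    if len(s): print(s.mean(0),s.min(0),s.max(0))
r=Pd[(Pd[:,2]>36)&(Pd[:,2]<48)&(Pd[:,0]<540)];rr=cv2.minAreaRect(r[:,:2].astype(np.float32));print('rim',rr)
# side: bin rim and handle
for n in ('side','scene'):
  k=1
  Q=cloud(n,np.load(f'{n}_d{k}.npy'));im=cv2.imread(f'pics/{n}{k}.png').astype(int)
  s=(Q[...,0]>480)&(Q[...,0]<700)&(Q[...,1]>-220)&(Q[...,1]<60)
  t=s&(Q[...,2]>238)&(Q[...,2]<256);print(n,'rim n',t.sum(),cv2.minAreaRect(Q[t][:,:2].astype(np.float32)))
  h=s&(Q[...,2]>200)&(Q[...,2]<270)&(Q[...,1]<-105)
  X=Q[h];print(len(X));print(np.c_[X,im[h].max(1)][::max(1,len(X)//25)])
```

```text
rim px [[303.8 115.7]
 [414.7  97.2]
 [428.  176.8]
 [317.1 195.3]]
[[ 472.  -161.7   42. ]
 [ 532.2 -337.5   42. ]
 [ 407.  -392.3   42. ]
 [ 341.9 -205.9   42. ]] [np.float64(137.3735843126275), np.float64(185.80401305708537), np.float64(136.66706281581904), np.float64(197.39893268776086)]
lug pts 477
[ 387.3 -193.8   61.1] [ 362.7 -206.7   52.3] [ 410.6 -181.5   64. ]
[ 452.7 -370.2   60.1] [ 428.1 -383.6   52.1] [ 477.1 -358.9   63.4]
rim ((437.6887512207031, -274.2782897949219), (141.1252899169922, 196.2700653076172), 20.205459594726562)
side rim n 240 ((561.9365844726562, -104.60680389404297), (140.8152313232422, 239.93458557128906), 4.874812126159668)
391
[[ 626.9 -107.4  247.5  163. ]
 [ 599.6 -107.9  242.8  139. ]
 [ 628.3 -107.   219.   115. ]
 [ 574.9 -110.7  244.7  164. ]
 [ 630.6 -147.6  252.1  107. ]
 [ 624.7 -107.2  204.8   92. ]
 [ 588.4 -107.8  222.2   91. ]
 [ 635.4 -153.3  244.7   98. ]
 [ 605.8 -105.6  203.2   91. ]
 [ 552.3 -110.2  236.2  128. ]
 [ 613.3 -145.3  238.3  108. ]
 [ 554.1 -113.9  233.8   92. ]
 [ 626.  -156.7  238.   136. ]
 [ 564.5 -109.   216.    9
[... 638 characters left out ...]
.5  246.5   35. ]
 [ 624.2 -169.5  239.2   49. ]
 [ 622.8 -152.   240.3   49. ]
 [ 620.7 -141.3  233.6   47. ]
 [ 613.3 -141.   223.    48. ]
 [ 603.1 -105.3  243.   138. ]
 [ 586.4 -108.   244.1  128. ]
 [ 608.8 -105.   224.4   92. ]
 [ 568.5 -109.1  243.3  134. ]
 [ 582.8 -144.7  204.3   64. ]
 [ 590.8 -106.2  219.7   82. ]
 [ 567.4 -107.   230.5   87. ]
 [ 549.2 -108.2  237.7   80. ]
 [ 540.5 -110.7  237.8   88. ]
 [ 533.6 -111.2  238.2   93. ]
 [ 522.5 -111.1  241.9  105. ]
 [ 570.3 -107.7  204.6   90. ]
 [ 551.9 -109.1  212.    88. ]
 [ 536.7 -109.4  218.3  102. ]
 [ 519.5 -111.1  224.9   88. ]
 [ 501.8 -111.8  232.7  117. ]
 [ 530.  -109.5  207.1   98. ]
 [ 517.6 -112.   201.9  110. ]]
```

Run:
```python
import cv2
im=cv2.imread('pics/side1.png')
cv2.imwrite('pics/crop2.png',cv2.resize(im[115:290,265:425],None,fx=3.4,fy=3.4,interpolation=cv2.INTER_CUBIC))
```

```text
(no output)
```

View pics/crop2.png

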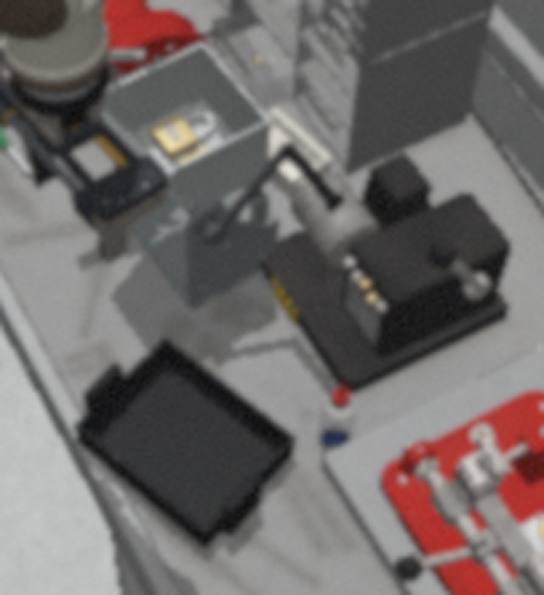

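Run:
```python
from h import *
np.set_printoptions(precision=2,suppress=True)
A=[]
for n in ('side','scene','wrist'):
  c=np.load('wc1.npy',allow_pickle=True).item() if n=='wrist' else None
  Q=cloud(n,np.load(f'{n}_d1.npy'),c).reshape(-1,3)
  if n!='wrist': Q=np.r_[Q,cloud(n,np.load(f'{n}_d0.npy')).reshape(-1,3)]
  def box(a,b): return Q[np.all((Q>a)&(Q<b),1)]
  def line(X,ax,name,lo=None):
    if len(X)<15: print(n,name,len(X));return
    o=1-ax
    X=X.copy()
    for _ in range(4):
        f=np.polyfit(X[:,o],X[:,ax],1);r=X[:,ax]-np.polyval(f,X[:,o]);X=X[abs(r)<max(1.5,2*r.std())]
    m=X.mean(0);print(n,name,len(X),'slope',f,'mean',m,'std',r.std(), X.min(0),X.max(0))
  line(box([500,-125,160],[640,-95,235]),1,'right wall')
  line(box([500,-5,160],[640,35,235]),1,'left wall')
  line(box([500,-130,241],[640,-95,252]),1,'right rim')
  line(box([500,-5,241],[640,35,252]),1,'left rim')
  line(box([465,-95,225],[520,5,252]),0,'front rim')
  line(box([600,-95,225],[640,5,252]),0,'back rim')
  line(box([615,-205,230],[650,-155,252]),0,'bar')
  X=box([610,-240,225],[655,-130,258]);print(' bar hist y',np.histogram(X[:,1],bins=np.arange(-240,-129,10)))
```

```text
side right wall 657 slope [   0.07 -151.99] mean [ 571.5  -110.59  200.74] std 1.310257012807622 [ 500.92 -116.8   160.23] [ 630.09 -103.81  234.98]
side left wall 678 slope [  0.07 -29.44] mean [564.7   11.27 199.94] std 1.7255851289779223 [500.03   3.98 160.12] [620.93  18.2  234.72]
side right rim 56 slope [   0.07 -150.92] mean [ 568.21 -110.5   243.27] std 1.741429318491274 [ 511.39 -116.67  241.02] [ 629.59 -103.21  248.2 ]
side left rim 51 slope [  0.08 -33.94] mean [565.16  11.37 243.06] std 1.9858915895812463 [506.1    4.92 241.11] [620.19  17.58 247.62]
side front rim 66 slope [ -0.04 486.02] mean [487.72 -41.04 239.04] std 4.605601434364565 [478.67 -92.5  225.94] [497.42   4.79 250.71]
side back rim 122 slope [ -0.07 620.04] mean [623.54 -47.02 235.96] std 1.15287794018782 [618.41 -93.19 225.07] [628.47   4.67 246.19]
side bar 98 slope [ -0.06 619.31] mean [ 629.93 -180.56  243.76] std 3.1116557249278567 [ 624.26 -204.39  233.56] [ 636.12 -155.13  250.88]
 bar hist y (array([ 0, 41, 23, 19, 23, 21, 26, 20, 22, 51,  1]), array([-240, -230, -220, -210, -200, -190, -180, -170
[... 1375 characters left out ...]
.27] mean [532.65  10.67 201.75] std 0.5519074995151153 [500.01   6.94 160.05] [571.92  14.06 234.98]
wrist right rim 201 slope [   0.05 -137.07] mean [ 536.06 -109.74  242.92] std 1.1459241981038695 [ 515.59 -112.59  241.03] [ 556.56 -106.91  246.58]
wrist left rim 164 slope [  0.09 -38.62] mean [523.03  10.86 243.  ] std 1.0581461561049512 [505.46   8.12 241.02] [539.95  14.23 246.47]
wrist front rim 1264 slope [ -0.07 485.44] mean [488.72 -45.31 238.55] std 4.495715593855245 [478.63 -95.   225.03] [500.23   4.94 247.39]
wrist back rim 0
wrist bar 0
 bar hist y (array([0, 0, 0, 0, 0, 0, 0, 0, 0, 0, 0]), array([-240, -230, -220, -210, -200, -190, -180, -170, -160, -150, -140,
       -130]))
```

Call:
{"api": "jog_arm", "payload": {
  "series": [
    {"jaw":1,"dx":14,"dy":-34,"dz":-20,"turn":0.04},
    {"jaw":1,"dx":14,"dy":-34,"dz":-30,"turn":0.04},
    {"jaw":1,"dx":14,"dy":-34,"dz":-30,"turn":0.04},
    {"jaw":1,"dx":14,"dy":-34,"dz":-30,"turn":0.04},
    {"jaw":1,"dx":15,"dy":-33.5,"dz":-30,"turn":0.028},
    {"jaw":1,"dx":0,"dy":0,"dz":-40,"turn":0},
    {"jaw":1,"dx":0,"dy":0,"dz":-40,"turn":0},
    {"jaw":1,"dx":0,"dy":0,"dz":-40,"turn":0},
    {"jaw":1,"dx":0,"dy":0,"dz":0,"turn":0},
    {"jaw":1,"dx":0,"dy":0,"dz":0,"turn":0}
  ]
}}

```text
time_s: 3.02
ee_pos: [453.6, -371.8, 106.3]
tcp_rot: [0.001, 0.984, 0.176, 0.001]
ft_force: [-0.1, -0.1, -0.6]
width: 92.0
gripper_force: 0.0
```

Run:
```python
from h import *
np.set_printoptions(precision=1,suppress=True)
o=telemetry.get_obs();print(o['time_s'],o['ee_pos'],o['tcp_rot'],o['ft_force'])
c=optics.camera_info('wrist')
p,d=optics.grab_frame('wrist');cv2.imwrite('pics/wrist2.png',p);P=cloud('wrist',d,c).reshape(-1,3)
l=P[(P[:,2]>52)&(P[:,2]<66)&(P[:,0]>400)&(P[:,0]<520)&(P[:,1]<-340)&(P[:,1]>-410)]
print(len(l),cv2.minAreaRect(l[:,:2].astype(np.float32)) if len(l)>5 else 0,l.mean(0))
```

```text
3.025 [ 453.6 -371.8  106.3] [0.  1.  0.2 0. ] [-0.1 -0.1 -0.6]
904 ((452.27386474609375, -372.37005615234375), (49.36345291137695, 11.415833473205566), 20.27311134338379) [ 453.4 -371.9   61. ]
```

Call:
{"api": "jog_arm", "payload": {
  "series": [
    {"jaw":1,"dx":-1,"dy":0,"dz":-30,"turn":0},
    {"jaw":1,"dx":0,"dy":0,"dz":-30,"turn":0},
    {"jaw":1,"dx":0,"dy":0,"dz":-18,"turn":0},
    {"jaw":1,"dx":0,"dy":0,"dz":0,"turn":0},
    {"jaw":-1,"dx":0,"dy":0,"dz":0,"turn":0},
    {"jaw":-1,"dx":0,"dy":0,"dz":0,"turn":0},
    {"jaw":-1,"dx":0,"dy":0,"dz":0,"turn":0},
    {"jaw":-1,"dx":0,"dy":0,"dz":0,"turn":0},
    {"jaw":-1,"dx":0,"dy":0,"dz":0,"turn":0},
    {"jaw":-1,"dx":0,"dy":0,"dz":0,"turn":0},
    {"jaw":-1,"dx":0,"dy":0,"dz":0,"turn":0},
    {"jaw":-1,"dx":0,"dy":0,"dz":0,"turn":0}
  ]
}}

```text
time_s: 4.58
ee_pos: [452.3, -370.7, 26.6]
tcp_rot: [0.0, 0.984, 0.176, 0.0]
ft_force: [0.8, -0.0, 0.5]
width: 14.5
gripper_force: 30.0
```

Call:
{"api": "jog_arm", "payload": {
  "series": [
    {"jaw":-1,"dx":0,"dy":0,"dz":8,"turn":0},
    {"jaw":-1,"dx":0,"dy":0,"dz":10,"turn":0},
    {"jaw":-1,"dx":0,"dy":8,"dz":0,"turn":-0.01},
    {"jaw":-1,"dx":-2,"dy":15,"dz":0,"turn":-0.02},
    {"jaw":-1,"dx":-3,"dy":20,"dz":0,"turn":-0.03},
    {"jaw":-1,"dx":-4,"dy":25,"dz":0,"turn":-0.035},
    {"jaw":-1,"dx":-4,"dy":28,"dz":0,"turn":-0.035},
    {"jaw":-1,"dx":-4,"dy":28,"dz":0,"turn":-0.035},
    {"jaw":-1,"dx":-4,"dy":28,"dz":0,"turn":-0.035},
    {"jaw":-1,"dx":-4,"dy":25,"dz":0,"turn":-0.031},
    {"jaw":-1,"dx":-3,"dy":20,"dz":0,"turn":-0.03},
    {"jaw":-1,"dx":-2.5,"dy":13,"dz":0,"turn":-0.02},
    {"jaw":-1,"dx":0,"dy":6.5,"dz":0,"turn":0},
    {"jaw":-1,"dx":0,"dy":0,"dz":0,"turn":0},
    {"jaw":-1,"dx":0,"dy":0,"dz":0,"turn":0}
  ]
}}

```text
time_s: 6.45
ee_pos: [421.8, -154.3, 44.7]
tcp_rot: [0.0, 0.999, 0.036, 0.0]
ft_force: [0.5, 0.2, -1.9]
width: 14.6
gripper_force: 30.0
```

Run:
```python
from h import *
np.set_printoptions(precision=1,suppress=True)
for n in ('wrist','side'):
    c=optics.camera_info(n)
    p,d=optics.grab_frame(n);cv2.imwrite(f'pics/{n}3.png',p);P=cloud(n,d,c).reshape(-1,3)
    def box(a,b): return P[np.all((P>a)&(P<b),1)]
    for nm,b in (('left lug',box([370,15,60],[450,60,92])),('back rim',box([495-20,-140,40],[515,30,75]))):
        if len(b): print(n,nm,len(b),b.mean(0),b.min(0),b.max(0))
    b=box([360,-140,5],[495,30,40]);A=np.c_[b[:,:2],np.ones(len(b))];print('floor',len(b),np.round(np.linalg.lstsq(A,b[:,2],rcond=None)[0],3))
```

```text
wrist left lug 995 [414.8  29.7  65.8] [400.2  26.6  60. ] [432.4  37.3  75.5]
wrist back rim 3688 [501.5 -52.4  55.3] [ 475.1 -140.    40. ] [515.   30.   62.7]
floor 37676 [ 0.   0.  22.3]
side left lug 48 [399.   29.8  71.9] [382.1  18.9  60.2] [418.3  39.3  87.4]
side back rim 45 [ 503.4 -102.8   54.2] [ 499.9 -139.1   40.1] [509.5 -70.9  65.1]
floor 444 [-0.   0.  34.3]
```

Call:
{"api": "jog_arm", "payload": {
  "series": [
    {"jaw":-1,"dx":0,"dy":0,"dz":-7,"turn":0},
    {"jaw":-1,"dx":0,"dy":0,"dz":-7,"turn":0},
    {"jaw":-1,"dx":0,"dy":0,"dz":-4,"turn":0},
    {"jaw":-1,"dx":0,"dy":0,"dz":0,"turn":0},
    {"jaw":-0.3,"dx":0,"dy":0,"dz":0,"turn":0},
    {"jaw":0,"dx":0,"dy":0,"dz":0,"turn":0},
    {"jaw":0.2,"dx":0,"dy":0,"dz":0,"turn":0},
    {"jaw":0.2,"dx":0,"dy":0,"dz":20,"turn":0},
    {"jaw":0.2,"dx":0,"dy":0,"dz":40,"turn":0},
    {"jaw":0.2,"dx":-5,"dy":-10,"dz":50,"turn":0},
    {"jaw":0.2,"dx":-5,"dy":-20,"dz":50,"turn":0},
    {"jaw":0.2,"dx":-5,"dy":-30,"dz":50,"turn":0},
    {"jaw":0.2,"dx":0,"dy":-30,"dz":50,"turn":0},
    {"jaw":0.2,"dx":0,"dy":0,"dz":50,"turn":0},
    {"jaw":0.2,"dx":0,"dy":0,"dz":0,"turn":0},
    {"jaw":0.2,"dx":0,"dy":0,"dz":0,"turn":0}
  ]
}}

```text
time_s: 8.55
ee_pos: [406.5, -243.7, 335.7]
tcp_rot: [-0.0, 0.999, 0.036, -0.0]
ft_force: [-0.3, -0.3, -0.9]
width: 55.4
gripper_force: 0.0
```

```bash
cat > tr.py <<'E'
from h import *
np.set_printoptions(precision=2,suppress=True)
o=telemetry.get_obs();print(o['time_s'],o['ee_pos'],o['tcp_rot'])
for n in ('wrist','side','scene'):
    c=optics.camera_info(n)
    p,d=optics.grab_frame(n);cv2.imwrite(f'pics/{n}_l.png',p);P=cloud(n,d,c).reshape(-1,3)
    def box(a,b): return P[np.all((P>a)&(P<b),1)]
    for nm,b in (('lugL',box([370,15,54],[450,60,70])),('lugR',box([380,-175,54],[470,-135,70])),('rim',box([345,-170,37],[512,55,48])),('bar',box([610,-205,225],[655,-160,258])),('stand wall',box([495,-150,15],[530,50,140]))):
        if len(b)>5: print(n,nm,len(b),b.mean(0),cv2.minAreaRect(b[:,:2].astype(np.float32)))
    b=box([360,-140,-5],[495,30,30]);A=np.c_[b[:,:2],np.ones(len(b))];print('floor',len(b),np.linalg.lstsq(A,b[:,2],rcond=None)[0])
E
python3 tr.py
```

```text
8.55 [ 406.52 -243.71  335.69] [-0.    1.    0.04 -0.  ]
wrist lugL 290 [406.52  33.32  60.29] ((406.2410888671875, 34.95075607299805), (48.037078857421875, 13.28784465789795), 4.714125156402588)
wrist lugR 260 [ 420.79 -154.49   60.87] ((420.1105041503906, -153.88063049316406), (48.595909118652344, 12.301239013671875), 4.488700866699219)
wrist rim 1126 [432.68 -48.82  41.17] ((433.24945068359375, -60.20452880859375), (138.9295654296875, 197.34078979492188), 4.478972911834717)
wrist stand wall 559 [508.61 -92.24  51.1 ] ((512.5206909179688, -66.4997329711914), (34.76980972290039, 152.9333953857422), 0.08196470141410828)
floor 7518 [-0.03  0.02 18.93]
side lugL 42 [404.02  30.91  60.08] ((404.1773681640625, 30.172731399536133), (47.293087005615234, 16.40019416809082), 5.771589279174805)
side lugR 49 [ 419.55 -158.51   60.47] ((419.6002197265625, -157.46836853027344), (47.225223541259766, 14.24035358428955), 2.546917676925659)
side rim 155 [414.74 -70.64  41.24] ((429.2995910644531, -62.970916748046875), (139.30166625976562, 199.09194946289062), 6.944351673126221)
side bar 50 [ 630.71 
[... 193 characters left out ...]
558594), (172.76907348632812, 32.85906982421875), 81.28992462158203)
floor 1120 [-0.03  0.03 17.72]
scene lugL 43 [414.99  36.62  60.17] ((412.6763610839844, 35.2796516418457), (29.799863815307617, 10.636828422546387), 4.381833076477051)
scene rim 107 [470.37  12.98  41.12] ((465.9249267578125, 19.719528198242188), (68.5577163696289, 144.73904418945312), 51.04978942871094)
scene bar 62 [ 628.45 -181.72  244.11] ((630.177001953125, -181.75604248046875), (12.98720932006836, 43.773521423339844), 5.8288469314575195)
scene stand wall 181 [510.84  10.65  57.82] ((501.99981689453125, -3.085418701171875), (94.13751983642578, 29.771169662475586), 70.89156341552734)
floor 230 [   0.27    0.16 -119.34]
```

View pics/wrist_l.png

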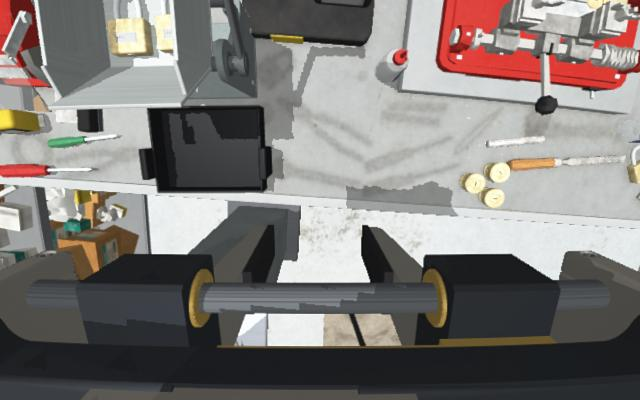

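Run:
```python
from h import *
Q=np.r_[tuple(cloud(n,np.load(f'{n}_d{k}.npy')).reshape(-1,3) for n in('side','scene') for k in (0,))]
for x in range(580,820,20):
    print(x,[int(max([0,*Q[(Q[:,0]>=x)&(Q[:,0]<x+20)&(Q[:,1]<=y)&(Q[:,1]>y-20)][:,2]])) for y in range(-60,-320,-20)])
```

```text
580 [173, 173, 244, 228, 225, 6, 5, 4, 7, 8, 5, 4, 2]
600 [167, 167, 245, 247, 241, 34, 32, 38, 34, 36, 37, 32, 32]
620 [245, 245, 244, 244, 249, 250, 248, 253, 252, 37, 37, 35, 36]
640 [0, 1, 28, 125, 122, 131, 127, 246, 247, 148, 150, 150, 54]
660 [4, 103, 116, 132, 135, 137, 137, 149, 155, 156, 154, 154, 251]
680 [4, 5, 0, 137, 136, 135, 138, 148, 155, 157, 154, 156, 255]
700 [0, 0, 108, 129, 131, 134, 130, 127, 153, 155, 156, 155, 227]
720 [0, 0, 0, 118, 132, 127, 130, 150, 155, 156, 154, 154, 197]
740 [0, 0, 0, 132, 133, 138, 132, 148, 156, 155, 155, 154, 158]
760 [234, 5, 0, 132, 133, 135, 132, 148, 153, 155, 156, 155, 150]
780 [205, 1, 0, 132, 132, 133, 131, 149, 153, 155, 154, 156, 149]
800 [197, 3, 34, 33, 31, 0, 0, 147, 151, 151, 152, 154, 147]
```

Call:
{"api": "jog_arm", "payload": {
  "series": [
    {"jaw":0.2,"dx":5,"dy":0,"dz":5,"turn":0.1},
    {"jaw":0.2,"dx":10,"dy":0,"dz":10,"turn":0.15},
    {"jaw":0.2,"dx":15,"dy":5,"dz":10,"turn":0.17},
    {"jaw":0.2,"dx":15,"dy":5,"dz":10,"turn":0.17},
    {"jaw":0.2,"dx":20,"dy":5,"dz":0,"turn":0.17},
    {"jaw":0.2,"dx":20,"dy":5,"dz":0,"turn":0.17},
    {"jaw":0.2,"dx":20,"dy":10,"dz":0,"turn":0.17},
    {"jaw":0.2,"dx":20,"dy":10,"dz":0,"turn":0.17},
    {"jaw":0.2,"dx":20,"dy":5,"dz":0,"turn":0.15},
    {"jaw":0.2,"dx":15,"dy":5,"dz":0,"turn":0.15},
    {"jaw":0.2,"dx":0,"dy":0,"dz":0,"turn":0},
    {"jaw":0.2,"dx":0,"dy":0,"dz":0,"turn":0}
  ]
}}

```text
time_s: 10.2
ee_pos: [566.2, -194.0, 370.9]
tcp_rot: [-0.001, 0.682, 0.731, -0.0]
ft_force: [-0.6, -0.1, 0.7]
width: 54.6
gripper_force: 0.0
```

Call:
{"api": "jog_arm", "payload": {
  "series": [
    {"jaw":0.2,"dx":20,"dy":3,"dz":-10,"turn":0.003},
    {"jaw":0.2,"dx":25,"dy":4,"dz":-15,"turn":0},
    {"jaw":0.2,"dx":17,"dy":2,"dz":-10,"turn":0},
    {"jaw":0.2,"dx":0,"dy":0,"dz":0,"turn":0},
    {"jaw":0.2,"dx":0,"dy":0,"dz":0,"turn":0}
  ]
}}

```text
time_s: 10.82
ee_pos: [628.1, -185.4, 337.3]
tcp_rot: [0.0, 0.681, 0.733, -0.0]
ft_force: [-0.3, 0.7, 0.2]
width: 55.0
gripper_force: 0.0
```

Run:
```python
from h import *
np.set_printoptions(precision=2,suppress=True)
o=telemetry.get_obs();print(o['time_s'],o['ee_pos'],o['tcp_rot'],o['joint_positions'])
c=optics.camera_info('wrist');p,d=optics.grab_frame('wrist');cv2.imwrite('pics/wrist4.png',p);np.save('w4.npy',d)
P=cloud('wrist',d,c).reshape(-1,3)
def box(a,b): return P[np.all((P>a)&(P<b),1)]
b=box([605,-235,232],[655,-135,262]);print(len(b))
for y in range(-235,-135,6):
    s=b[(b[:,1]>=y)&(b[:,1]<y+6)]
    if len(s)>3: t=s[s[:,2]>s[:,2].max()-3]; print(y+3,len(s),s[:,0].min(),s[:,0].max(),s[:,2].max(),t[:,0].mean())
# padlocks by colour on bin floor
hsv=cv2.cvtColor(p,cv2.COLOR_BGR2HSV);m=cv2.inRange(hsv,(15,60,90),(35,255,255));Pm=cloud('wrist',d,c)
n,l,s,ce=cv2.connectedComponentsWithStats(m)
for i in range(1,n):
    if s[i,4]>150: print('brass',ce[i],s[i,4],np.median(Pm[l==i],0))
for nm,q in (('R',box([500,-125,160],[640,-95,235])),('L',box([500,-5,160],[640,35,235]))):
    if len(q)>20: print(nm,len(q),np.polyfit(q[:,0],q[:,1],1),q.mean(0))
q=box([470,-95,225],[520,5,252])
if len(q)>20: print('front',len(q),q.min(0),q[q[:,2]>240].mean(0))
```

```text
10.825 [ 628.14 -185.39  337.33] [ 0.    0.68  0.73 -0.  ] [-0.47  0.32  1.16 -0.    1.65 -0.54]
1444
-220 132 625.4650262626996 646.6548056573586 251.18044701967017 635.8584562022023
-214 101 629.0148578511728 645.3144576147072 249.37999944915333 635.7544214293434
-208 85 628.5674430310359 641.7989577840651 247.36135965558793 634.9612359626581
-202 81 628.1124947811221 641.2426098100321 247.7971650725401 634.4998029846807
-196 86 627.663069706975 640.7656164290566 246.89122751223454 634.2750757440197
-190 83 627.2405236116847 640.2182437611176 247.20626425061545 633.4776017372527
-184 83 626.7868164562765 639.6949216343605 247.48576178512656 633.2692439908345
-178 89 626.3570601045441 639.2434819742977 247.5477476436708 632.81768967851
-172 88 625.917919791856 638.6148425399192 247.39764185711095 632.0595802748765
-166 87 625.5075717716554 638.2073304880157 247.26569269623752 631.6618185760851
-160 93 625.0249319116401 637.7184539509104 247.87091369411712 631.3618470506062
-154 91 624.6046550221179 638.0677489489162 247.68132234569117 630.9888290081669
-148 102 624.1320788828467 637.7747272648721 247.56000634717662 630.6857660186238
-142 161 609.4725884937803 637.9487136655162 249.53085436281077 627.7163697755262
-136 82 612.1619464927492 637.7360574125678 247.6904298331467 628.1659067422839
brass [270.98  33.8 ] 537 [566.47  -8.55 171.12]
brass [197.64 298.1 ] 736 [ 595.66 -160.56  443.48]
brass [437.09 298.31] 709 [ 657.11 -156.26  443.42]
brass [444.57 342.61] 1165 [ 663.61 -163.75  450.74]
R 1255 [ -0.07 -68.11] [ 537.43 -106.85  197.87]
L 1510 [  0.11 -56.94] [554.39   6.8  174.65]
front 2530 [480.22 -94.98 225.01] [486.86 -54.96 243.32]
```

Call:
{"api": "jog_arm", "payload": {
  "series": [
    {"jaw":0.2,"dx":5,"dy":2,"dz":-20,"turn":0},
    {"jaw":0.2,"dx":0,"dy":0,"dz":-35,"turn":0},
    {"jaw":0.2,"dx":0,"dy":0,"dz":-35,"turn":0},
    {"jaw":0.2,"dx":0,"dy":0,"dz":-20,"turn":0},
    {"jaw":0.2,"dx":0,"dy":0,"dz":-6,"turn":0},
    {"jaw":-0.3,"dx":0,"dy":0,"dz":0,"turn":0},
    {"jaw":-0.5,"dx":0,"dy":0,"dz":0,"turn":0},
    {"jaw":-0.6,"dx":0,"dy":0,"dz":0,"turn":0},
    {"jaw":-0.65,"dx":0,"dy":0,"dz":0,"turn":0},
    {"jaw":-1,"dx":0,"dy":0,"dz":0,"turn":0},
    {"jaw":-1,"dx":0,"dy":0,"dz":0,"turn":0},
    {"jaw":-1,"dx":0,"dy":0,"dz":0,"turn":0},
    {"jaw":-1,"dx":0,"dy":0,"dz":0,"turn":0}
  ]
}}

```text
time_s: 12.5
ee_pos: [633.3, -183.2, 220.7]
tcp_rot: [-0.0, 0.68, 0.733, -0.0]
ft_force: [-5.8, -0.4, 3.2]
width: 12.7
gripper_force: 30.0
```

Run:
```python
import numpy as np
t=np.radians(np.r_[np.arange(45,145,5),np.arange(145,180,2)])
x=120*np.cos(t);z=120*np.sin(t)
for i in range(1,len(t)): print(round(np.degrees(t[i])),round((x[i]-x[i-1])*.9973,1),round((x[i]-x[i-1])*.0729,2),round(z[i]-z[i-1],1), 'abs', round(x[i]-x[0],1),round(z[i]-z[0],1))
```

```text
50 -7.7 -0.56 7.1 abs -7.7 7.1
55 -8.3 -0.61 6.4 abs -16.0 13.4
60 -8.8 -0.64 5.6 abs -24.9 19.1
65 -9.3 -0.68 4.8 abs -34.1 23.9
70 -9.6 -0.71 4.0 abs -43.8 27.9
75 -10.0 -0.73 3.1 abs -53.8 31.1
80 -10.2 -0.75 2.3 abs -64.0 33.3
85 -10.4 -0.76 1.4 abs -74.4 34.7
90 -10.4 -0.76 0.5 abs -84.9 35.1
95 -10.4 -0.76 -0.5 abs -95.3 34.7
100 -10.4 -0.76 -1.4 abs -105.7 33.3
105 -10.2 -0.75 -2.3 abs -115.9 31.1
110 -10.0 -0.73 -3.1 abs -125.9 27.9
115 -9.6 -0.71 -4.0 abs -135.6 23.9
120 -9.3 -0.68 -4.8 abs -144.9 19.1
125 -8.8 -0.64 -5.6 abs -153.7 13.4
130 -8.3 -0.61 -6.4 abs -162.0 7.1
135 -7.7 -0.56 -7.1 abs -169.7 0.0
140 -7.1 -0.52 -7.7 abs -176.8 -7.7
145 -6.4 -0.46 -8.3 abs -183.2 -16.0
147 -2.3 -0.17 -3.5 abs -185.5 -19.5
149 -2.2 -0.16 -3.6 abs -187.7 -23.0
151 -2.1 -0.15 -3.6 abs -189.8 -26.7
153 -2.0 -0.14 -3.7 abs -191.8 -30.4
155 -1.8 -0.13 -3.8 abs -193.6 -34.1
157 -1.7 -0.12 -3.8 abs -195.3 -38.0
159 -1.6 -0.11 -3.9 abs -196.9 -41.8
161 -1.4 -0.1 -3.9 abs -198.3 -45.8
163 -1.3 -0.09 -4.0 abs -199.6 -49.8
165 -1.2 -0.08 -4.0 abs -200.8 -53.8
167 -1.0 -0.07 -4.1 abs -201.8 -57.9
169 -0.9 -0.06 -4.1 abs -202.6 -62.0
171 -0.7 -0.05 -4.1 abs -203.4 -66.1
173 -0.6 -0.04 -4.1 abs -204.0 -70.2
175 -0.4 -0.03 -4.2 abs -204.4 -74.4
177 -0.3 -0.02 -4.2 abs -204.7 -78.6
179 -0.1 -0.01 -4.2 abs -204.8 -82.8
```

Call:
{"api": "jog_arm", "payload": {
  "series": [
    {"jaw":-1,"dx":-3.5,"dy":-0.3,"dz":3.5,"turn":0},
    {"jaw":-1,"dx":-4.2,"dy":-0.3,"dz":3.7,"turn":0},
    {"jaw":-1,"dx":0,"dy":0,"dz":0,"turn":0}
  ]
}}

```text
time_s: 12.88
ee_pos: [626.3, -183.6, 227.7]
tcp_rot: [0.0, 0.68, 0.733, 0.0]
ft_force: [3.1, -1.8, -5.0]
width: 13.1
gripper_force: 30.0
```

Call:
{"api": "jog_arm", "payload": {
  "series": [
    {"jaw":-1,"dx":-8.3,"dy":-0.6,"dz":6.4,"turn":0},
    {"jaw":-1,"dx":-8.8,"dy":-0.6,"dz":5.6,"turn":0},
    {"jaw":-1,"dx":-9.3,"dy":-0.7,"dz":4.8,"turn":0},
    {"jaw":-1,"dx":-9.6,"dy":-0.7,"dz":4.0,"turn":0},
    {"jaw":-1,"dx":-10,"dy":-0.7,"dz":3.1,"turn":0},
    {"jaw":-1,"dx":-10.2,"dy":-0.7,"dz":2.3,"turn":0},
    {"jaw":-1,"dx":0,"dy":0,"dz":0,"turn":0}
  ]
}}

```text
time_s: 13.75
ee_pos: [572.1, -187.7, 257.7]
tcp_rot: [0.004, 0.68, 0.733, 0.002]
ft_force: [6.2, 2.3, 6.3]
width: 13.3
gripper_force: 30.0
```

Call:
{"api": "jog_arm", "payload": {
  "series": [
    {"jaw":-1,"dx":-10.4,"dy":-0.7,"dz":2.4,"turn":0},
    {"jaw":-1,"dx":-10.4,"dy":-0.7,"dz":1.5,"turn":0},
    {"jaw":-1,"dx":-10.4,"dy":-0.7,"dz":0.5,"turn":0},
    {"jaw":-1,"dx":-10.4,"dy":-0.7,"dz":-1.4,"turn":0},
    {"jaw":-1,"dx":-10.2,"dy":-0.7,"dz":-2.3,"turn":0},
    {"jaw":-1,"dx":-10,"dy":-0.7,"dz":-3.1,"turn":0},
    {"jaw":-1,"dx":0,"dy":0,"dz":0,"turn":0}
  ]
}}

```text
time_s: 14.62
ee_pos: [508.0, -192.3, 253.2]
tcp_rot: [0.001, 0.68, 0.733, -0.0]
ft_force: [1.3, -0.5, 6.5]
width: 13.2
gripper_force: 30.0
```

Call:
{"api": "jog_arm", "payload": {
  "series": [
    {"jaw":-1,"dx":-9.6,"dy":-0.7,"dz":-3.2,"turn":0},
    {"jaw":-1,"dx":-9.3,"dy":-0.7,"dz":-4.0,"turn":0},
    {"jaw":-1,"dx":-8.8,"dy":-0.6,"dz":-5.6,"turn":0},
    {"jaw":-1,"dx":-8.3,"dy":-0.6,"dz":-6.4,"turn":0},
    {"jaw":-1,"dx":-7.7,"dy":-0.6,"dz":-7.1,"turn":0},
    {"jaw":-1,"dx":0,"dy":0,"dz":0,"turn":0}
  ]
}}

```text
time_s: 15.38
ee_pos: [460.5, -195.4, 224.2]
tcp_rot: [-0.003, 0.68, 0.733, -0.003]
ft_force: [-6.8, -1.8, 6.5]
width: 13.2
gripper_force: 30.0
```

Call:
{"api": "jog_arm", "payload": {
  "series": [
    {"jaw":-1,"dx":-4.6,"dy":-0.3,"dz":-2.8,"turn":0},
    {"jaw":-1,"dx":-4.6,"dy":-0.3,"dz":-2.8,"turn":0},
    {"jaw":-1,"dx":-3.3,"dy":-0.2,"dz":-4.1,"turn":0},
    {"jaw":-1,"dx":-3.2,"dy":-0.2,"dz":-4.2,"turn":0},
    {"jaw":-1,"dx":0,"dy":0,"dz":0,"turn":0}
  ]
}}

```text
time_s: 16.0
ee_pos: [449.1, -196.1, 210.9]
tcp_rot: [0.001, 0.68, 0.733, 0.001]
ft_force: [6.6, -2.2, 1.5]
width: 13.1
gripper_force: 30.0
```

```bash
cat > lk.py <<'E'
import sys
from h import *
np.set_printoptions(precision=2,suppress=True)
for n in ('wrist','side','scene'):
    c=optics.camera_info(n);p,d=optics.grab_frame(n);cv2.imwrite(f'pics/{n}_{sys.argv[1]}.png',p)
    P=cloud(n,d,c)
    hsv=cv2.cvtColor(p,cv2.COLOR_BGR2HSV);m=cv2.inRange(hsv,(15,60,80),(35,255,255))
    m[~((P[...,0]>340)&(P[...,0]<640)&(P[...,1]>-170)&(P[...,1]<50)&(P[...,2]<240))]=0
    k,l,s,ce=cv2.connectedComponentsWithStats(m)
    for i in range(1,k):
        if s[i,4]>12: print(n,'brass',ce[i],s[i,4],np.median(P[l==i],0))
    Q=P.reshape(-1,3);b=Q[np.all((Q>[400,-105,50])&(Q<[560,5,300]),1)]
    # front wall slope: fit z vs x (stand)
    X=((b[:,0]-538)*.9973+(b[:,1]+50)*.0729)
    if len(b)>50:
        h=[(int(a),round(float(np.percentile(b[(X>=a)&(X<a+8)][:,2],90)),0)) for a in range(-130,20,8) if ((X>=a)&(X<a+8)).sum()>4]
        print(n,'prof',h)
o=telemetry.get_obs();print(o['time_s'],o['ee_pos'],o['ft_force'])
E
python3 lk.py a
```

```text
wrist brass [281.44  20.61] 770 [397.7   -6.89  23.36]
wrist brass [271.72  97.03] 316 [379.83 -86.49  19.65]
wrist brass [446.55 174.59] 49 [ 613.62 -167.29   23.23]
wrist prof [(-106, 227.0), (-98, 229.0), (-90, 230.0), (-82, 232.0), (-74, 233.0), (-66, 235.0), (-58, 236.0), (-50, 238.0), (-42, 239.0), (-34, 241.0), (-26, 242.0), (-18, 242.0)]
side brass [274.01 192.77] 98 [390.02  -6.3   17.5 ]
side brass [284.34 210.39] 93 [396.24 -94.84  18.89]
side prof [(-106, 229.0), (-98, 229.0), (-90, 232.0), (-82, 232.0), (-74, 234.0)]
scene brass [306.35 288.78] 49 [402.29   6.87  20.82]
scene prof [(-106, 229.0), (-98, 230.0), (-90, 231.0), (-82, 233.0), (-74, 235.0), (-66, 236.0), (-58, 237.0), (-50, 239.0), (-42, 241.0), (-34, 242.0), (-26, 243.0), (-18, 242.0)]
16.15 [ 449.25 -196.06  211.06] [ 6.8  -2.53  0.14]
```

Call:
{"api": "jog_arm", "payload": {
  "series": [
    {"jaw":-1,"dx":-1.5,"dy":-0.1,"dz":-3.5,"turn":0},
    {"jaw":-1,"dx":-1.5,"dy":-0.1,"dz":-3.6,"turn":0},
    {"jaw":-1,"dx":0,"dy":0,"dz":0,"turn":0},
    {"jaw":-1,"dx":0,"dy":0,"dz":0,"turn":0}
  ]
}}

```text
time_s: 16.65
ee_pos: [445.3, -196.3, 204.3]
tcp_rot: [-0.0, 0.68, 0.733, -0.0]
ft_force: [0.1, -2.0, 4.1]
width: 13.1
gripper_force: 30.0
```

Call:
{"api": "jog_arm", "payload": {
  "series": [
    {"jaw":-1,"dx":-1.8,"dy":-0.1,"dz":-3.6,"turn":0},
    {"jaw":-1,"dx":0,"dy":0,"dz":0,"turn":0},
    {"jaw":-1,"dx":0,"dy":0,"dz":0,"turn":0}
  ]
}}

```text
time_s: 17.02
ee_pos: [443.4, -196.4, 200.7]
tcp_rot: [-0.0, 0.68, 0.733, -0.0]
ft_force: [-0.9, -2.2, 4.5]
width: 12.7
gripper_force: 30.0
```

Call:
{"api": "jog_arm", "payload": {
  "series": [
    {"jaw":-1,"dx":-1.8,"dy":-0.1,"dz":-3.7,"turn":0},
    {"jaw":-1,"dx":0,"dy":0,"dz":0,"turn":0},
    {"jaw":-1,"dx":0,"dy":0,"dz":0,"turn":0}
  ]
}}

```text
time_s: 17.4
ee_pos: [441.5, -196.6, 197.0]
tcp_rot: [-0.0, 0.68, 0.733, -0.001]
ft_force: [-1.4, -2.4, 5.1]
width: 13.0
gripper_force: 30.0
```

Call:
{"api": "jog_arm", "payload": {
  "series": [
    {"jaw":-1,"dx":-1.8,"dy":-0.1,"dz":-3.7,"turn":0},
    {"jaw":-1,"dx":0,"dy":0,"dz":0,"turn":0},
    {"jaw":-1,"dx":0,"dy":0,"dz":0,"turn":0}
  ]
}}

```text
time_s: 17.77
ee_pos: [439.9, -196.7, 193.5]
tcp_rot: [-0.0, 0.68, 0.733, -0.0]
ft_force: [-1.9, -3.0, 5.0]
width: 12.7
gripper_force: 30.0
```

Call:
{"api": "jog_arm", "payload": {
  "series": [
    {"jaw":-1,"dx":-1.7,"dy":-0.1,"dz":-3.7,"turn":0},
    {"jaw":-1,"dx":0,"dy":0,"dz":0,"turn":0},
    {"jaw":-1,"dx":0,"dy":0,"dz":0,"turn":0}
  ]
}}

```text
time_s: 18.15
ee_pos: [438.3, -196.8, 189.7]
tcp_rot: [-0.0, 0.68, 0.733, -0.0]
ft_force: [-1.3, -3.3, 5.7]
width: 13.0
gripper_force: 30.0
```

Call:
{"api": "jog_arm", "payload": {
  "series": [
    {"jaw":-1,"dx":-1.6,"dy":-0.1,"dz":-3.8,"turn":0},
    {"jaw":-1,"dx":0,"dy":0,"dz":0,"turn":0},
    {"jaw":-1,"dx":0,"dy":0,"dz":0,"turn":0}
  ]
}}

```text
time_s: 18.52
ee_pos: [437.0, -196.9, 186.3]
tcp_rot: [0.0, 0.68, 0.733, -0.0]
ft_force: [-1.8, -2.3, 5.7]
width: 12.6
gripper_force: 30.0
```

Call:
{"api": "jog_arm", "payload": {
  "series": [
    {"jaw":-1,"dx":-1.5,"dy":-0.1,"dz":-3.8,"turn":0},
    {"jaw":-1,"dx":0,"dy":0,"dz":0,"turn":0},
    {"jaw":-1,"dx":0,"dy":0,"dz":0,"turn":0}
  ]
}}

```text
time_s: 18.9
ee_pos: [435.7, -197.0, 182.9]
tcp_rot: [0.0, 0.68, 0.733, -0.0]
ft_force: [-0.9, -2.3, 7.2]
width: 13.3
gripper_force: 30.0
```

Call:
{"api": "jog_arm", "payload": {
  "series": [
    {"jaw":-1,"dx":-1.4,"dy":-0.1,"dz":-3.9,"turn":0},
    {"jaw":-1,"dx":0,"dy":0,"dz":0,"turn":0},
    {"jaw":-1,"dx":0,"dy":0,"dz":0,"turn":0}
  ]
}}

```text
time_s: 19.27
ee_pos: [434.6, -197.1, 179.4]
tcp_rot: [0.001, 0.68, 0.733, 0.0]
ft_force: [-0.8, -1.7, 10.5]
width: 12.9
gripper_force: 30.0
```

Call:
{"api": "jog_arm", "payload": {
  "series": [
    {"jaw":-1,"dx":-1.3,"dy":-0.1,"dz":-3.9,"turn":0},
    {"jaw":-1,"dx":0,"dy":0,"dz":0,"turn":0},
    {"jaw":-1,"dx":0,"dy":0,"dz":0,"turn":0}
  ]
}}

```text
time_s: 19.65
ee_pos: [433.6, -197.2, 175.9]
tcp_rot: [0.001, 0.68, 0.733, 0.0]
ft_force: [-1.7, -0.3, 11.5]
width: 12.9
gripper_force: 30.0
```

Call:
{"api": "jog_arm", "payload": {
  "series": [
    {"jaw":-1,"dx":-0.5,"dy":0,"dz":-1.5,"turn":0},
    {"jaw":-1,"dx":0,"dy":0,"dz":0,"turn":0},
    {"jaw":-1,"dx":0,"dy":0,"dz":0,"turn":0},
    {"jaw":-1,"dx":0,"dy":0,"dz":0,"turn":0}
  ]
}}

```text
time_s: 20.15
ee_pos: [433.2, -197.3, 174.7]
tcp_rot: [0.001, 0.68, 0.733, 0.0]
ft_force: [-1.5, -0.7, 13.7]
width: 13.0
gripper_force: 30.0
```

```bash
python3 lk.py stop
```

```text
wrist brass [287.57  19.68] 328 [390.54 -16.35  18.62]
wrist brass [303.21   4.03] 29 [405.09  -2.74  20.78]
wrist brass [274.94   6.89] 18 [376.    -7.13  20.84]
wrist brass [279.    74.17] 24 [383.43 -71.57  19.98]
wrist brass [289.76  95.88] 455 [400.98 -92.69  20.24]
wrist brass [473.69 180.13] 39 [ 613.36 -168.39   24.85]
wrist prof [(-122, 194.0), (-114, 198.0), (-106, 203.0), (-98, 207.0), (-90, 211.0), (-82, 216.0), (-74, 220.0), (-66, 224.0), (-58, 229.0), (-50, 233.0), (-42, 233.0)]
side brass [271.42 194.14] 50 [380.12 -10.32  17.87]
side brass [284.23 211.73] 66 [ 389.87 -103.4    19.38]
side prof [(-122, 197.0), (-114, 199.0), (-106, 206.0), (-98, 206.0)]
scene brass [306.77 289.09] 53 [397.16   5.86  20.43]
scene prof [(-114, 199.0), (-106, 204.0), (-98, 209.0), (-90, 213.0), (-82, 217.0), (-74, 221.0), (-66, 226.0), (-58, 230.0), (-50, 234.0), (-42, 234.0)]
20.3 [ 433.26 -197.3   174.76] [-1.43 -0.1  13.16]
```

View pics/wrist_stop.png

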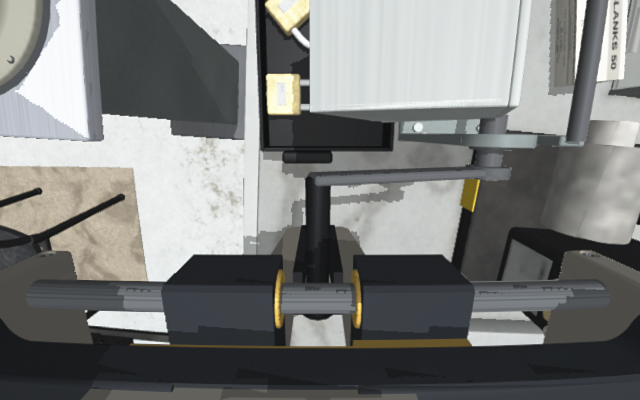

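Call:
{"api": "jog_arm", "payload": {
  "series": [
    {"jaw":-1,"dx":1.4,"dy":0.1,"dz":4.6,"turn":0},
    {"jaw":-1,"dx":1.5,"dy":0.1,"dz":4.7,"turn":0},
    {"jaw":-1,"dx":1.7,"dy":0.1,"dz":3.8,"turn":0},
    {"jaw":-1,"dx":1.8,"dy":0.1,"dz":3.8,"turn":0},
    {"jaw":-1,"dx":1.7,"dy":0.1,"dz":3.7,"turn":0},
    {"jaw":-1,"dx":1.7,"dy":0.1,"dz":3.7,"turn":0},
    {"jaw":-1,"dx":1.8,"dy":0.1,"dz":3.5,"turn":0},
    {"jaw":-1,"dx":1.8,"dy":0.1,"dz":3.3,"turn":0},
    {"jaw":-1,"dx":2.2,"dy":0.2,"dz":3,"turn":0},
    {"jaw":-1,"dx":2.2,"dy":0.2,"dz":3,"turn":0},
    {"jaw":-1,"dx":0,"dy":0,"dz":0,"turn":0}
  ]
}}

```text
time_s: 21.68
ee_pos: [448.7, -195.8, 208.8]
tcp_rot: [-0.002, 0.68, 0.733, -0.001]
ft_force: [-2.2, -4.9, 1.7]
width: 13.0
gripper_force: 30.0
```

Call:
{"api": "jog_arm", "payload": {
  "series": [
    {"jaw":-1,"dx":6.4,"dy":0.5,"dz":8.3,"turn":0},
    {"jaw":-1,"dx":7.1,"dy":0.5,"dz":7.7,"turn":0},
    {"jaw":-1,"dx":7.7,"dy":0.6,"dz":7.1,"turn":0},
    {"jaw":-1,"dx":8.3,"dy":0.6,"dz":6.4,"turn":0},
    {"jaw":-1,"dx":8.8,"dy":0.6,"dz":5.6,"turn":0},
    {"jaw":-1,"dx":0,"dy":0,"dz":0,"turn":0}
  ]
}}

```text
time_s: 22.42
ee_pos: [487.7, -193.1, 245.1]
tcp_rot: [-0.001, 0.68, 0.733, -0.001]
ft_force: [-2.7, -3.8, 6.2]
width: 13.0
gripper_force: 30.0
```

Call:
{"api": "jog_arm", "payload": {
  "series": [
    {"jaw":-1,"dx":9.3,"dy":0.7,"dz":4.8,"turn":0},
    {"jaw":-1,"dx":9.6,"dy":0.7,"dz":4,"turn":0},
    {"jaw":-1,"dx":10,"dy":0.7,"dz":3.1,"turn":0},
    {"jaw":-1,"dx":10.2,"dy":0.7,"dz":2.3,"turn":0},
    {"jaw":-1,"dx":10.4,"dy":0.8,"dz":1.4,"turn":0},
    {"jaw":-1,"dx":10.4,"dy":0.8,"dz":0.5,"turn":0},
    {"jaw":-1,"dx":0,"dy":0,"dz":0,"turn":0}
  ]
}}

```text
time_s: 23.3
ee_pos: [549.2, -188.3, 260.7]
tcp_rot: [0.0, 0.68, 0.733, 0.0]
ft_force: [1.7, -2.9, 0.4]
width: 13.3
gripper_force: 30.0
```

Call:
{"api": "jog_arm", "payload": {
  "series": [
    {"jaw":-1,"dx":10.4,"dy":0.8,"dz":-0.5,"turn":0},
    {"jaw":-1,"dx":10.4,"dy":0.8,"dz":-1.4,"turn":0},
    {"jaw":-1,"dx":10.2,"dy":0.7,"dz":-2.3,"turn":0},
    {"jaw":-1,"dx":10,"dy":0.7,"dz":-3.1,"turn":0},
    {"jaw":-1,"dx":9.6,"dy":0.7,"dz":-4,"turn":0},
    {"jaw":-1,"dx":9.3,"dy":0.7,"dz":-4.8,"turn":0},
    {"jaw":-1,"dx":0,"dy":0,"dz":0,"turn":0}
  ]
}}

```text
time_s: 24.18
ee_pos: [608.9, -184.0, 244.4]
tcp_rot: [0.0, 0.68, 0.733, 0.0]
ft_force: [1.6, -2.1, -0.9]
width: 12.7
gripper_force: 30.0
```

Now ease to home.

Call:
{"api": "jog_arm", "payload": {
  "series": [
    {"jaw":-1,"dx":4.4,"dy":0.3,"dz":-2.8,"turn":0},
    {"jaw":-1,"dx":4.4,"dy":0.3,"dz":-2.8,"turn":0},
    {"jaw":-1,"dx":4.2,"dy":0.3,"dz":-3.2,"turn":0},
    {"jaw":-1,"dx":4.1,"dy":0.3,"dz":-3.2,"turn":0},
    {"jaw":-1,"dx":2.5,"dy":0.2,"dz":-2.3,"turn":0},
    {"jaw":-1,"dx":2.5,"dy":0.2,"dz":-2.3,"turn":0},
    {"jaw":-1,"dx":0,"dy":0,"dz":0,"turn":0},
    {"jaw":-1,"dx":0,"dy":0,"dz":0,"turn":0}
  ]
}}

```text
time_s: 25.18
ee_pos: [630.3, -182.5, 228.2]
tcp_rot: [0.0, 0.68, 0.733, 0.0]
ft_force: [0.8, -0.3, -0.7]
width: 13.1
gripper_force: 30.0
```

Call:
{"api": "jog_arm", "payload": {
  "series": [
    {"jaw":-1,"dx":1.2,"dy":0.1,"dz":-1.2,"turn":0},
    {"jaw":-1,"dx":1.2,"dy":0.1,"dz":-1.2,"turn":0},
    {"jaw":-1,"dx":0,"dy":0,"dz":0,"turn":0}
  ]
}}

```text
time_s: 25.55
ee_pos: [632.6, -182.4, 225.9]
tcp_rot: [-0.0, 0.68, 0.733, -0.0]
ft_force: [-0.4, 0.3, 0.3]
width: 13.0
gripper_force: 30.0
```

Call:
{"api": "jog_arm", "payload": {
  "series": [
    {"jaw":-1,"dx":0.8,"dy":0.1,"dz":-0.8,"turn":0},
    {"jaw":-1,"dx":0,"dy":0,"dz":0,"turn":0}
  ]
}}

```text
time_s: 25.8
ee_pos: [633.0, -182.3, 225.5]
tcp_rot: [-0.0, 0.68, 0.733, -0.0]
ft_force: [-5.0, -0.3, 4.1]
width: 13.2
gripper_force: 30.0
```

Call:
{"api": "jog_arm", "payload": {
  "series": [
    {"jaw":-0.6,"dx":0,"dy":0,"dz":0,"turn":0},
    {"jaw":-0.4,"dx":0,"dy":0,"dz":0,"turn":0},
    {"jaw":0,"dx":0,"dy":0,"dz":0,"turn":0},
    {"jaw":0.2,"dx":0,"dy":0,"dz":0,"turn":0},
    {"jaw":0.2,"dx":0,"dy":0,"dz":20,"turn":0},
    {"jaw":0.2,"dx":0,"dy":0,"dz":40,"turn":0},
    {"jaw":0.2,"dx":0,"dy":0,"dz":40,"turn":0},
    {"jaw":0.2,"dx":-20,"dy":-10,"dz":30,"turn":0},
    {"jaw":0.2,"dx":-40,"dy":-10,"dz":20,"turn":0},
    {"jaw":0.2,"dx":-40,"dy":-10,"dz":0,"turn":0},
    {"jaw":0.2,"dx":-40,"dy":-10,"dz":0,"turn":0},
    {"jaw":0.2,"dx":-40,"dy":-10,"dz":0,"turn":0},
    {"jaw":0.2,"dx":-20,"dy":-10,"dz":0,"turn":0},
    {"jaw":0.2,"dx":0,"dy":0,"dz":0,"turn":0},
    {"jaw":0.2,"dx":0,"dy":0,"dz":0,"turn":0}
  ]
}}

```text
time_s: 27.68
ee_pos: [434.1, -242.2, 376.0]
tcp_rot: [0.001, 0.68, 0.733, 0.0]
ft_force: [-0.1, 0.1, 0.0]
width: 55.1
gripper_force: 0.0
```

```bash
python3 tr.py; python3 lk.py end | grep -v prof
```

```text
27.675 [ 434.05 -242.17  375.99] [0.   0.68 0.73 0.  ]
wrist lugR 223 [ 419.41 -153.82   61.17] ((419.9258728027344, -153.2432861328125), (48.017765045166016, 11.417330741882324), 4.375588417053223)
wrist rim 1162 [432.48 -45.72  41.25] ((433.3212890625, -62.389625549316406), (141.1526641845703, 192.33157348632812), 4.388134956359863)
wrist bar 626 [ 630.12 -182.1   243.97] ((632.16357421875, -182.30581665039062), (14.340611457824707, 44.7269172668457), 5.109877109527588)
wrist stand wall 640 [506.   -63.55  43.27] ((512.4825439453125, -53.306541442871094), (34.83995056152344, 179.05723571777344), 0.06430944055318832)
floor 7830 [-0.08  0.03 45.04]
side lugL 43 [404.21  30.55  60.59] ((405.3598327636719, 30.168466567993164), (12.949809074401855, 47.37356948852539), 88.369384765625)
side lugR 46 [ 419.75 -157.79   59.98] ((418.8077392578125, -156.84300231933594), (48.156681060791016, 16.568195343017578), 11.848358154296875)
side rim 169 [419.5  -79.05  41.32] ((433.0058288574219, -64.62454223632812), (141.6472930908203, 197.77957153320312), 4.429716110229492)
side bar 50 [ 630.21 -183
[... 567 characters left out ...]
484)
scene bar 60 [ 628.72 -181.97  244.18] ((630.567626953125, -182.53131103515625), (12.336092948913574, 44.73740768432617), 4.778223514556885)
scene stand wall 201 [509.79   4.04  55.26] ((502.6526184082031, -11.373401641845703), (107.94000244140625, 30.09147071838379), 74.62911224365234)
floor 483 [-0.02  0.11 19.18]
wrist brass [302.52  28.8 ] 210 [391.93  -7.66  19.56]
wrist brass [294.34  84.62] 116 [378.15 -99.8   14.17]
wrist brass [419.81 134.55] 69 [ 613.15 -160.75   23.29]
side brass [274.15 192.7 ] 100 [390.64  -8.11  17.99]
side brass [284.19 210.49] 90 [395.13 -95.81  18.72]
scene brass [306.55 289.12] 49 [396.26   6.62  20.14]
27.975 [ 433.83 -242.02  374.98] [1.3  0.18 0.18]
```

View pics/wrist_end.png

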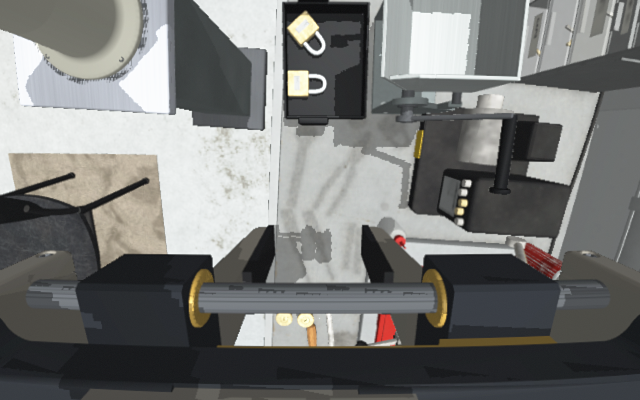

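The picture shows both padlocks flat in the tray at about (305,32) and (307,82). The bin is home and empty, with its lever back, and the tray stands where I set it.

```bash
python3 -c "
from cell import env
print(env.sign_off())"
```

```text
the job is handed in; nothing more can be done
None
```

I set the tray in front of the bin, pulled the bin onto its stop (about 0.07 rad of buffer, judged from the pull) so both padlocks slid into the tray, led it home without slamming, and handed the job in at 28 s; no tool was touched.

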